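# Hold the inching key switch turned

### The job

Take the yellow-headed key out of the wooden key block, push it fully home into the key switch of the grey control station, working it past the sticky pins, and only then turn it a quarter turn clockwise as far as it goes. The switch springs back if let go, so finish while still gripping the key, holding it turned and fully in. Do not press the red emergency stop, and leave the black-headed key, the nut, the bolt and the wrench where they are.

Things in the scene. Friction and masses are not known exactly. Their poses are not given: they have to be found in the camera images.
- key: The key to use: yellow plastic head on a steel blade, 66 mm long, about 45 g. Origin on its long axis at the underside of the steel shoulder, where the blade begins. z: from blade to head (up as it stands); x: width of blade and head; y: thickness. Both ways round (half a turn about z) fit. It starts standing loosely, blade down, in a slot of the wooden block, shoulder on the block's top.
- key_head (a point): Centre of the yellow head, 24 mm above the key's origin. Head 30 mm (x) by 9 mm (y, the way to pinch it, flat faces) by 32 mm tall; below it is the steel shoulder, 16 x 7 mm and 8 mm tall. Axes as the key's.
- key_tip (a point): End of the blade, 26 mm below the key's origin. Blade 12 mm (x) by 4 mm (y), straight; only its last 6 mm taper to a rounded tip about 8 mm wide. Axes as the key's.
- black_key: Bystander: a key of the same shape, size and frame with a black head, standing in the other slot of the block, 90 mm from the yellow one along the block.
- keyblock: Wooden block fixed to the bench, 64 (x) x 200 (y) x 44 mm high; origin at the centre of its underside. Two upright key slots 30 mm deep at x = -8, y = +45 and -45 mm, long side along y, so that flat faces of the heads look along x; which key is in which varies. Fixed punches stand up to 26 mm above its top at x = +19, y = +86, 0 and -86 mm.
- station: Grey sheet-steel control station screwed to the bench, 96 (x) x 204 (y) mm, flat top 80 mm above the bench; origin at the centre of its underside, z up. On top: key switch (brass plug with a slot in a steel ring) at y = -55 mm; lamps and a flat button in the middle, up to 14 mm tall; red emergency stop at y = +58 mm. A conduit leaves its +x side.
- keyway (a point): Mouth of the key slot: centre of the brass plug's face, on its turning axis, 85.5 mm above the bench. A steel ring, 22 mm inside and 30 mm outside diameter, stands 0.5 mm proud around it. Axes are the station's and do not turn with the plug; z up. Key fully home: shoulder resting on the face, key origin at this point.
- slot_floor (a point): Floor of the key slot, 29 mm straight below its mouth. At rest the slot is 13.4 mm along x by 5.4 mm along y, mouth chamfered 1 mm. Three sticky spring pins, 8, 13.5 and 19 mm below the mouth, stick out from its +x end; each resists the blade's tip with up to about 15 N until it is pushed aside, less while the key is wiggled.
- plug (a joint): Turn of the lock plug, rad: 0 at rest (slot along the station's x), growing clockwise seen from above, hard stop at 1.571 (quarter turn). A return spring resists with 0.03 N m at rest rising to 0.12 N m at the stop, and turns it back when let go. The key has about 7 degrees of play in the slot.
- estop (a joint): Travel of the red emergency-stop mushroom, m: 0 when up, 0.006 when fully pressed (about 5 N to start, 12 N fully down).
- estop_top (a point): Top centre of the red emergency-stop mushroom, 40 mm in diameter, its top 116 mm above the bench, on a yellow disc on the station.
- nut: Bystander: dark steel hexagon nut lying on the bench, 55 mm across flats, 29 mm high. Origin at the centre of its underside.
- bolt: Bystander: dark steel hexagon bolt standing on its head, 36 mm across flats, 100 mm tall. Origin at the centre of its underside, z up along the shank.
- wrench: Bystander: steel open-ended wrench about 200 mm long, lying flat on the bench. Its x axis lies along it.
Things that resemble listed ones, but are neither listed nor needed, are in the scene too. Several things have the shape of the key; the one meant has the colours described above.

How it is judged:
On the way, in this order (a step that is already met when the one before it is completed fails the run):
1. the yellow key is fully home in the key switch (shoulder within 2.5 mm of the plug's face, on the axis, upright), not yet turned (plug under 0.35 rad) (z of key in the frame of keyway below 0.0025 m and horizontal distance between key and keyway below 0.004 m and angle between key's own z axis and vertical below 0.12 rad and value of joint plug below 0.35 rad), for 0.1 s.
2. the key is turned a quarter clockwise (plug past 1.4 rad) while fully home (value of joint plug above 1.4 rad and z of key in the frame of keyway below 0.0035 m and horizontal distance between key and keyway below 0.004 m), for 0.2 s.
At the end, for the whole second after the job is handed in: Fingers grip the yellow key (over 2 N) and hold it still, upright, on the axis within 4 mm, shoulder within 3.5 mm of the plug's face, plug past 1.4 rad. Emergency stop not pressed; black key standing within 15 mm, nut, bolt and wrench within 20 mm of their starts (all of step 2 and angle between key's own z axis and vertical below 0.12 rad and contact force between the fingers and key above 2 N and angular speed of key below 0.3 rad/s and value of joint estop below 0.002 m and distance of black_key from where it was at the start of the episode below 0.015 m and angle between black_key's own z axis and vertical below 0.3 rad and distance of each of nut, bolt, wrench from where it was at the start of the episode below 0.02 m); the arm keeps its last pose, push and grip.
It fails at once if the plug is turned past 0.35 rad (20 degrees) while the key is not fully home (shoulder more than 5 mm above the plug's face) (value of joint plug above 0.35 rad and z of key in the frame of keyway above 0.005 m).
It fails at once if the emergency stop is pressed by 2 mm or more (value of joint estop above 0.002 m).
It fails at once if the black key is pulled out, shifted more than 15 mm or tipped (distance of black_key from where it was at the start of the episode above 0.015 m or angle between black_key's own z axis and vertical above 0.3 rad).
It fails at once if the nut, the bolt or the wrench is shifted more than 20 mm or the bolt tipped (distance of any of nut, bolt, wrench from where it was at the start of the episode above 0.02 m or angle between bolt's own z axis and vertical above 0.3 rad).
It also fails if it takes over 58 s, if anything falls off the work surface, if the arm or the gripper's body presses on something with over 40 N, if the wrist force passes 120 N, or if a joint passes its speed limit or range.

### The arm

A 7-joint arm with a two-finger parallel gripper is mounted at the origin on the work surface. World frame = base frame: x ahead of the robot, y to its left, z up, the work surface at z = 0. Lengths are in m, angles in rad, forces in N, time in s.
With the tool pointing down it reaches from about 0.425 to 0.975 m from the base axis. Payload 16.7 kg.
Tool frame: the origin (TCP) lies at the very end of the fingers, on their centre line; the grasp point (between the pads) lies r.grip_point_offset behind it (r.grip_point_offset is the distance from the TCP to the grasp point, in m); z points along the fingers, y is the line along which they close (so a half turn about z gives the same grasp; the last joint's range is limited). The gripper opens to 85 mm and grips with 20 to 120 N. Pads are 22 mm wide; open, the fingers measure 114 mm over their backs; the gripper's body (76 mm by 85 mm) begins 54 mm behind the grasp point. The pads swing forward as they close: fully open they stand 13 mm farther back than shut.
Start: joints at [1.139, 0.426, 0.074, 1.606, -0.034, 1.111, -0.067], TCP at [0.188, -0.648, 0.231] pointing down, gripper open.
Joint ranges: [-2.85, 2.85], [-0.5, 2.14], [-1.23, 1.37], [0.21, 2.46], [-1.02, 4.16], [0.16, 2.05], [-2.73, 2.73]. Speed limits (rad/s): [1.89, 1.89, 2.39, 2.39, 3.01, 3.01, 3.01].

### API

Orientations are given as a unit quaternion [w, x, y, z].
In Python, from workcell import sensors, cams, r gives the robot as it stands.
- The arm moves only by the tool drive_tool, never from a script. Its argument "plan" is text: rows parted by semicolons, each of 5 numbers parted by spaces: the gripper's target within -1 to 1 (shut at 1, half-way at 0, fully open at -1), then the shift along the tool's x, y, z in mm, then the turn about the tool's z in rad. In form: fingers dx dy dz spin; .... A call has 1 to 20 rows; each row is the pose to reach, as a shift and turn from the pose commanded when the call began, along the tool's axes at that moment; what a row does not reach only later rows make up. A row lasts 1/10 s, in which the tool goes at most 50 mm and 8.59 degrees, less where a joint would pass 70% of its speed; a pose out of reach is approached as far as the arm can. A call with a gripper value outside its range is refused whole. The fingers move at their own pace and stop on an object; "squeeze" is the grip in N (left out, the last holds). Time passes only in rows, so rows that repeat a pose let the fingers close. It gives the time, the measured TCP pose, the force, the opening and the grip force at its end, in the units of the state.
- sensors.read_state(): the state, without advancing time (a new reading comes with each control period).
- cams.read_camera(name): name is "scene" or "top" or "wrist"; returns a dict with "color" (400x640x3 uint8, red, green, blue), "mtx" (3x3 intrinsics, pixels), "world_from_camera" (4x4, takes a point from camera to world coordinates); the wrist camera has in their place "tool_from_camera" (4x4, takes a point from camera to tool coordinates, whose origin is the TCP and whose axes are the flange's). Camera axes: x right, y up, looking along -z (the intrinsics and any distortion apply to the point x, -y, -z); pixel columns grow to the right and rows downward; lengths in m; the calibration is good to about 2 mm. A picture is of the moment at which its call begins: read the wrist's pose just before it. There is no depth.
- r.close_job(): hands the job in; it is judged then, once.
The state is a dict: "t": time; "qpos": joint angles; "qd": joint speeds; "tau": joint torques, N m; "eef_pos": TCP position; "tcp_rot": TCP orientation; "contact_force": force on the tool from outside, world axes, zero at the start; "torque": the same for the moment, N m; "finger_gap": opening from 0.0 (shut) to 1.0 (fully open); "finger_force": force on a finger pad.
Only numpy, scipy, OpenCV 4.12 (cv2) and the standard library are available. Lean on these libraries where they do the work, as an engineer would, in place of code of your own. Each camera call takes 0.05 s, during which the arm holds its last target. There are 200 camera calls.

## Working session

There is one attempt and no reset: what is moved stays moved. The work goes in short steps, Python scripts to look and compute and a tool call to move; the robot and the scene stay as the last step left them, time stands still between calls to the robot, and variables do not carry over. Pictures are saved under pics/ and viewed, at most 12 in all, crops included, and the job is handed in when it is done.

Besides the shell and the picture viewer there is one more tool, called after "Call:" as name(argument=value, ...) on one line, values as JSON. drive_tool: Moves the arm, as the interface text tells. Its arguments: {"type":"object","properties":{"plan":{"type":"string"},"squeeze":{"type":"number"}},"required":["plan"]}

```bash
ls; mkdir -p pics; python3 - <<'E'
from workcell import sensors,cams,r
import cv2,numpy as np,pickle
s=sensors.read_state();print({k:np.round(v,4) for k,v in s.items()},r.grip_point_offset)
D={}
for n in("scene","top","wrist"):
    c=cams.read_camera(n);D[n]=c
    cv2.imwrite(f"pics/{n}0.png",c["color"][:,:,::-1])
    print(n,[ (k,np.round(v,4).tolist() if k!="color" else "") for k,v in c.items()])
pickle.dump(D,open("d0.pkl","wb"))
a=np.vstack([D["scene"]["color"],D["top"]["color"]])
E
```

```text
pics
{'t': np.float64(0.0), 'qpos': array([ 1.1385,  0.4267,  0.0739,  1.6066, -0.0341,  1.1108, -0.0671]), 'qd': array([-0.    ,  0.002 , -0.0003, -0.0005,  0.0006, -0.0016,  0.0008]), 'tau': array([-9.00000e-04, -9.49832e+01,  3.76020e+00, -4.63515e+01,
        1.92000e-02,  1.00000e-02,  0.00000e+00]), 'eef_pos': array([ 0.1882, -0.6478,  0.2306]), 'tcp_rot': array([-6.000e-04,  9.900e-01,  1.409e-01, -2.000e-04]), 'contact_force': array([-0.241 , -0.7659, -0.721 ]), 'torque': array([-0.0073, -0.0044,  0.0245]), 'finger_force': np.float64(0.0), 'finger_gap': np.float64(1.0007)} 0.0187
scene [('color', ''), ('mtx', [[424.6177, 0.0, 325.5277], [0.0, 424.6177, 201.5977], [0.0, 0.0, 1.0]]), ('world_from_camera', [[-0.496, -0.6093, 0.6186, 1.0875], [0.8682, -0.3339, 0.3672, 0.2955], [-0.0172, 0.7192, 0.6946, 0.6188], [0.0, 0.0, 0.0, 1.0]])]
top [('color', ''), ('mtx', [[404.1066, 0.0, 319.3624], [0.0, 404.1066, 206.6907], [0.0, 0.0, 1.0]]), ('world_from_camera', [[-0.0133, 0.9704, -0.2412, 0.3708], [-0.9999, -0.011, 0.0109, 0.0119], [0.0079, 0.2413, 0.9704, 1.0218], [0.0, 0.0, 0.0, 1.0]])]
wrist [('color', ''), ('mtx', [[278.2107, 0.0, 320.2575], [0.0, 278.2107, 198.059], [0.0, 0.0, 1.0]]), ('tool_from_camera', [[0.0003, 0.9477, 0.3192, 0.082], [1.0, -0.0005, 0.0007, 0.0008], [0.0008, 0.3192, -0.9477, -0.1408], [0.0, 0.0, 0.0, 1.0]])]
```

View pics/top0.png

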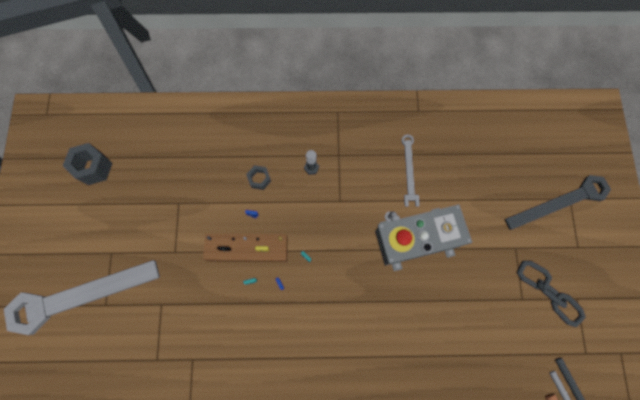

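View pics/scene0.png

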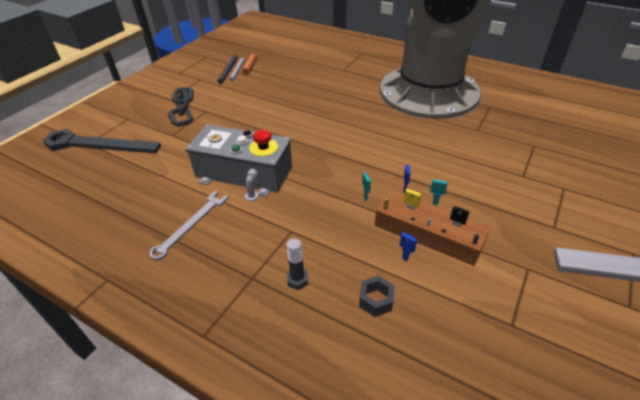

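The top view shows the yellow key at (262,249) and the black key at (224,248) in the block. The teal and blue keys around the block at (306,256), (250,281), (280,283) and (251,213) are decoys. The station is at (425,235), with the e-stop at (402,238) and the key switch at about (447,228). The scene view shows the same, with the yellow head at (412,199), black at (459,214) and the switch at (216,138). Only the key at (262,249) has a yellow head and stands in the block, so next I confirm it in a crop and measure it.

```bash
cat > h.py <<'E'
import numpy as np,cv2
def ray(c,uv,T=None):
    T=c["world_from_camera"] if T is None else T
    K=c["mtx"];d=np.array([(uv[0]-K[0,2])/K[0,0],-(uv[1]-K[1,2])/K[1,1],-1.])
    return T[:3,3],T[:3,:3]@d
def plane(c,uv,z,T=None):
    o,d=ray(c,uv,T);return o+d*(z-o[2])/d[2]
def proj(c,p,T=None):
    T=c["world_from_camera"] if T is None else T
    q=T[:3,:3].T@(np.asarray(p)-T[:3,3]);K=c["mtx"]
    return np.array([K[0,2]+K[0,0]*q[0]/-q[2],K[1,2]+K[1,1]*q[1]/q[2]])
def tri(a,b):
    (o1,d1),(o2,d2)=a,b
    x=np.linalg.lstsq(np.c_[d1,-d2],o2-o1,rcond=None)[0]
    p,q=o1+d1*x[0],o2+d2*x[1];return (p+q)/2,np.linalg.norm(p-q)
def blobs(img,lo,hi,box,amin=8):
    m=cv2.inRange(cv2.cvtColor(img,cv2.COLOR_RGB2HSV),np.array(lo),np.array(hi))
    k=np.zeros_like(m);x0,y0,x1,y1=box;k[y0:y1,x0:x1]=m[y0:y1,x0:x1]
    cs,_=cv2.findContours(k,cv2.RETR_EXTERNAL,cv2.CHAIN_APPROX_NONE)
    return [c for c in cs if cv2.contourArea(c)>=amin]
def tool_T(s):
    from scipy.spatial.transform import Rotation as R
    w,x,y,z=s["tcp_rot"];T=np.eye(4);T[:3,:3]=R.from_quat([x,y,z,w]).as_matrix();T[:3,3]=s["eef_pos"];return T
E
python3 - <<'E'
import pickle;from h import *
D=pickle.load(open("d0.pkl","rb"));t,s=D["top"],D["scene"]
cen={}
for n,c,b in(("top",t,(190,220,480,275)),("scene",s,(180,120,500,260))):
    for nm,lo,hi in(("Y",(20,150,100),(35,255,255)),("R",(0,200,120),(4,255,255))):
        for k in blobs(c["color"],lo,hi,b):
            m=cv2.moments(k);u=(m["m10"]/m["m00"],m["m01"]/m["m00"]);print(n,nm,np.round(u,1),cv2.contourArea(k),cv2.boundingRect(k))
a=cv2.resize(t["color"][215:275,195:295],None,fx=6,fy=6,interpolation=cv2.INTER_CUBIC)
b=cv2.resize(t["color"][200:270,370:475],None,fx=5.7143,fy=5.7143,interpolation=cv2.INTER_CUBIC)[:200*2]
c=cv2.resize(s["color"][180:240,375:475],None,fx=6,fy=6,interpolation=cv2.INTER_CUBIC)
a=cv2.resize(a,(400,240));c=cv2.resize(c,(400,240));b=cv2.resize(b,(400,267))
e=cv2.resize(s["color"][120:190,180:300],None,fx=3.333,fy=3.333,interpolation=cv2.INTER_CUBIC);e=cv2.resize(e,(400,267))
im=np.vstack([np.hstack([a,c]),np.hstack([b,e])]);cv2.imwrite("pics/crop1.png",im[:,:,::-1])
E
```

```text
top Y [397.2 238.8] 22.0 (392, 228, 21, 20)
scene Y [412.3 197.1] 194.0 (405, 189, 16, 18)
scene Y [263.3 148.5] 220.0 (250, 140, 27, 16)
scene R [261.5 135.3] 116.5 (254, 130, 16, 12)
```

View pics/crop1.png

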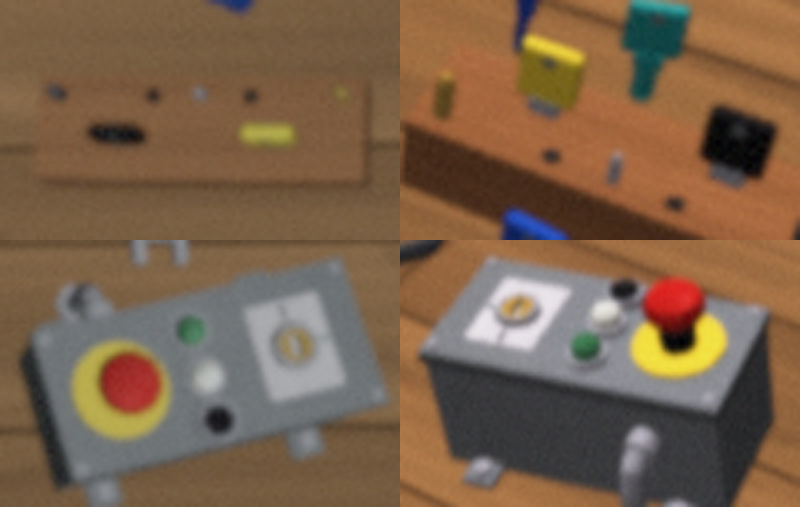

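The crop confirms the yellow key at top px (261.7,248.2) and scene px (412,197). The switch is at top px (446.9,228.1) and scene px (214.8,137.8).

```bash
python3 - <<'E'
import pickle;from h import *
D=pickle.load(open("d0.pkl","rb"));t,s=D["top"],D["scene"]
P=np.round
print("key top plane",P(plane(t,(261.75,248.2),.084),4),"head scene",P(plane(s,(412.3,197.1),.068),4),"tri",tri(ray(t,(261.75,248.2)),ray(s,(412.3,197.1))))
print("black",P(plane(t,(224.2,248.2),.084),4))
kw=plane(t,(446.9,228.1),.0855);es=plane(t,(404.1,237.3),.116)
print("kw",P(kw,4),P(plane(s,(214.8,137.8),.0855),4),"es",P(es,4))
d=es-kw;print("dist",np.linalg.norm(d[:2]),"yaw of st y",np.degrees(np.arctan2(d[1],d[0])))
E
```

```text
key top plane [0.5058 0.1369 0.084 ] head scene [0.508  0.1412 0.068 ] tri (array([0.50783161, 0.14009382, 0.06747073]), np.float64(0.002103487878748161))
black [0.5068 0.2242 0.084 ]
kw [ 0.548  -0.2992  0.0855] [ 0.5552 -0.2945  0.0855] es [ 0.5221 -0.1898  0.116 ]
dist 0.11249906162526237 yaw of st y 103.28415075450464
```

Call:
drive_tool(plan="-0.2 20 -11 0 0; -0.2 60 -33 0 0; -0.2 448 -243 0 0; -0.2 448 -243 0 0; -0.2 448 -243 0 0; -0.2 448 -243 0 0; -0.2 448 -243 0 0; -0.2 448 -243 0 0; -0.2 448 -243 0 0; -0.2 448 -243 0 0; -0.2 448 -243 0 0; -0.2 448 -243 0 0; -0.2 448 -243 0 0; -0.2 448 -243 0 0; -0.2 448 -243 0 0; -0.2 448 -243 0 0", squeeze=60)

```text
t: 1.75
eef_pos: [0.55, -0.2908, 0.2314]
tcp_rot: [0.0, 0.99, 0.14, -0.0]
contact_force: [-0.5, -0.9, 0.1]
finger_gap: 0.601
finger_force: 0.0
```

```bash
cat > look.py <<'E'
import sys,pickle,cv2,numpy as np
from workcell import sensors,cams
from h import *
s=sensors.read_state();c=cams.read_camera("wrist")
pickle.dump((s,c),open(sys.argv[1]+".pkl","wb"));cv2.imwrite(f"pics/{sys.argv[1]}.png",c["color"][:,:,::-1])
print({k:np.round(s[k],4) for k in("t","qpos","eef_pos","tcp_rot","contact_force","finger_gap")})
E
python3 look.py w1
```

```text
{'t': np.float64(1.75), 'qpos': array([ 0.4837,  0.3448, -0.1281,  1.7215,  0.0493,  1.0784, -0.9501]), 'eef_pos': array([ 0.55  , -0.2908,  0.2314]), 'tcp_rot': array([ 1.000e-04,  9.901e-01,  1.401e-01, -0.000e+00]), 'contact_force': array([-0.517 , -0.9239,  0.1127]), 'finger_gap': np.float64(0.6007)}
```

View pics/w1.png

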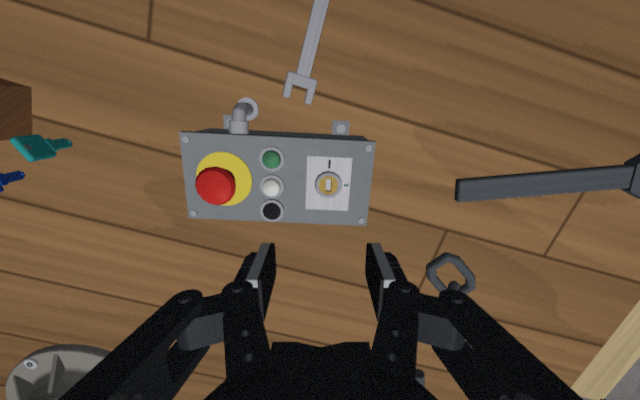

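The wrist view shows the key switch at (328,184), the e-stop at (216,186), corner screws at about (186,139), (370,149), (364,219) and (194,213), and the white plate around the switch.

```bash
python3 - <<'E'
import pickle;from h import *
s,c=pickle.load(open("w1.pkl","rb"));T=tool_T(s)@c["tool_from_camera"];I=c["color"]
def show(n,lo,hi,box,z,am=20):
    for k in blobs(I,lo,hi,box,am):
        r=cv2.minAreaRect(k);b=cv2.boxPoints(r)
        m=plane(c,r[0],z,T);B=np.array([plane(c,p,z,T)[:2] for p in b]);e=np.roll(B,-1,0)-B
        print(n,np.round(r[0],1),np.round(m,4),"sides",np.round(np.linalg.norm(e,axis=1)[:2]*1e3,1),"yaw",np.round(np.degrees(np.arctan2(e[:2,1],e[:2,0])),1),cv2.contourArea(k))
show("plate",(0,0,170),(180,40,255),(295,145,362,220),.0805)
show("brass",(12,80,80),(30,255,255),(310,165,347,203),.0855)
show("estop",(0,150,80),(6,255,255),(180,150,260,220),.110)
sc=[plane(c,p,.08,T)[:2] for p in((186,139),(370,149),(364,219),(194,213))]
for a,b in((1,0),(2,3)): d=sc[b]-sc[a];print("screws",np.linalg.norm(d),np.degrees(np.arctan2(d[1],d[0])))
a=cv2.resize(I[150:220,290:370],(640,560),interpolation=cv2.INTER_CUBIC);cv2.imwrite("pics/w1c.png",a[:,:,::-1])
E
```

```text
plate [328. 183.] [ 0.5535 -0.2992  0.0805] sides [58.6 46.7] yaw [ 12.7 -76.5] 2153.0
brass [328.  184.5] [ 0.5532 -0.2992  0.0855] sides [19.1 18.9] yaw [ -73.9 -162.8] 244.5
estop [215.  185.5] [ 0.5279 -0.1905  0.11  ] sides [36.4 37.9] yaw [ -73.9 -169.5] 1074.5
screws 0.19120735471915587 103.03411284442075
screws 0.1924215092626238 103.9494354048732
```

View pics/w1c.png

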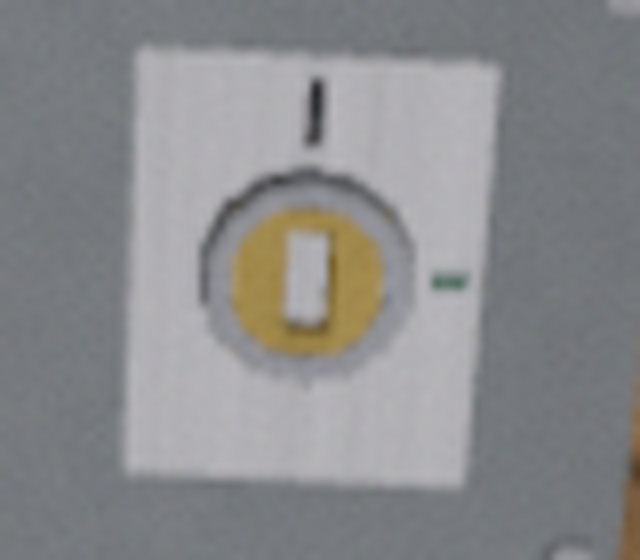

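The slot lies along the plate's long side, with the keyway at (0.5530,-0.2992) and the station yaw at about 13.4°. The e-stop distance of 112 mm fits the nominal 113 mm. Next I go above the key.

Call:
drive_tool(plan="-0.2 4 -20 0 -0.1; -0.2 78 -425 30 -1.29; -0.2 78 -425 50 -1.29; -0.2 78 -425 50 -1.29; -0.2 78 -425 50 -1.29; -0.2 78 -425 50 -1.29; -0.2 78 -425 50 -1.29; -0.2 78 -425 50 -1.29; -0.2 78 -425 50 -1.29; -0.2 78 -425 50 -1.29; -0.2 78 -425 50 -1.29; -0.2 78 -425 50 -1.29; -0.2 78 -425 50 -1.29; -0.2 78 -425 50 -1.29")

```text
t: 3.2
eef_pos: [0.5074, 0.1387, 0.1815]
tcp_rot: [0.0, 0.707, 0.707, -0.0]
contact_force: [0.2, -0.1, -0.7]
finger_gap: 0.602
finger_force: 0.0
```

```bash
python3 look.py w2; python3 - <<'E'
import pickle;from h import *
s,c=pickle.load(open("w2.pkl","rb"));T=tool_T(s)@c["tool_from_camera"];I=c["color"]
for k in blobs(I,(20,120,60),(36,255,255),(200,100,440,300),30):
    r=cv2.minAreaRect(k);b=cv2.boxPoints(r)
    B=np.array([plane(c,p,.084,T)[:2] for p in b]);e=np.roll(B,-1,0)-B
    print(np.round(r[0],1),np.round(b,1).tolist(),np.round(plane(c,r[0],.084,T),4),"sides",np.round(np.linalg.norm(e,axis=1)[:2]*1e3,1),"yaw",np.round(np.degrees(np.arctan2(e[:2,1],e[:2,0])),1))
E
```

```text
{'t': np.float64(3.2), 'qpos': array([ 0.0851,  0.2855, -0.5546,  1.9617,  0.1848,  0.9434, -0.5608]), 'eef_pos': array([0.5074, 0.1387, 0.1815]), 'tcp_rot': array([ 2.000e-04,  7.072e-01,  7.070e-01, -0.000e+00]), 'contact_force': array([ 0.1878, -0.076 , -0.6873]), 'finger_gap': np.float64(0.6024)}
[347.  226.5] [[341.70001220703125, 219.8000030517578], [348.5, 218.10000610351562], [352.29998779296875, 233.1999969482422], [345.5, 234.89999389648438]] [0.5325 0.1119 0.084 ] sides [ 6.5 15.9] yaw [ 15.3 -75.2]
[322.5 192.5] [[318.0, 174.0], [327.0, 174.0], [327.0, 211.0], [318.0, 211.0]] [0.5095 0.1452 0.084 ] sides [ 7.9 34.8] yaw [  0.  -89.6]
```

View pics/w2.png

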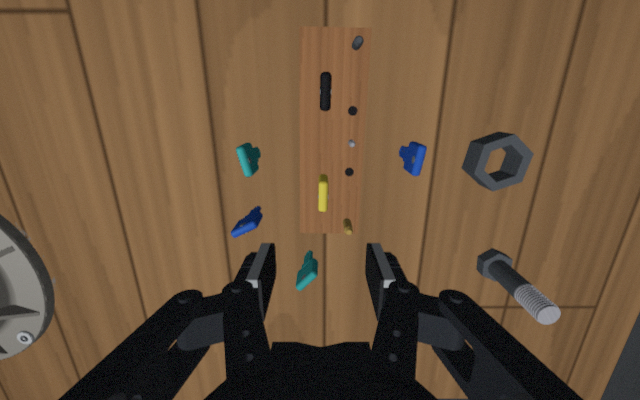

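The wrist view shows the yellow key top at (322,192), the black key at (325,91) and the decoys beside the block, clear of the fingers. As a check I locate the key along y from the block's end edges.

```bash
python3 - <<'E'
import pickle;from h import *
s,c=pickle.load(open("w2.pkl","rb"));T=tool_T(s)@c["tool_from_camera"];I=c["color"]
for uv in((335,234),(335,27),(300.5,130),(369,130)): print(uv,np.round(plane(c,uv,.044,T),4))
print(np.round([plane(c,(322.5,174),.084,T),plane(c,(322.5,211),.084,T),plane(c,(325,110.5),.084,T)],4))
E
```

```text
(335, 234) [0.5237 0.0847 0.044 ]
(335, 27) [0.5203 0.2843 0.044 ]
(300.5, 130) [0.4882 0.1965 0.044 ]
(369, 130) [0.555  0.1965 0.044 ]
[[0.5094 0.1622 0.084 ]
 [0.5095 0.1274 0.084 ]
 [0.5113 0.2154 0.084 ]]
```

Call:
drive_tool(plan="-0.2 2 2 30 0; -0.2 2 2 65 0; -0.2 2 2 95 0; -0.2 2 2 120 0; -0.2 2 2 130 0; -0.2 2 2 130 0; 1 2 2 130 0; 1 2 2 130 0; 1 2 2 130 0; 1 2 2 130 0; 1 2 2 130 0; 1 2 2 130 0; 1 2 2 130 0; 1 2 2 130 0", squeeze=80)

```text
t: 4.65
eef_pos: [0.5098, 0.1422, 0.0525]
tcp_rot: [0.001, 0.706, 0.708, 0.001]
contact_force: [-1.0, -0.3, 9.0]
finger_gap: 0.088
finger_force: 78.1
```

Call:
drive_tool(plan="1 0 0 -8 0; 1 0 0 -20 0; 1 0 0 -35 0; 1 0 0 -60 0; 1 0 0 -90 0; 1 0 0 -110 0; 1 0 0 -110 0; 1 0 0 -110 0")

```text
t: 5.45
eef_pos: [0.5092, 0.142, 0.1624]
tcp_rot: [0.001, 0.706, 0.708, 0.001]
contact_force: [-0.8, 0.5, -0.6]
finger_gap: 0.094
finger_force: 78.2
```

```bash
python3 look.py w3
```

```text
{'t': np.float64(5.45), 'qpos': array([ 0.0759,  0.314 , -0.5545,  1.9746,  0.2087,  0.9069, -0.5842]), 'eef_pos': array([0.5092, 0.142 , 0.1624]), 'tcp_rot': array([5.000e-04, 7.065e-01, 7.077e-01, 6.000e-04]), 'contact_force': array([-0.8151,  0.4711, -0.5573]), 'finger_gap': np.float64(0.094)}
```

View pics/w3.png

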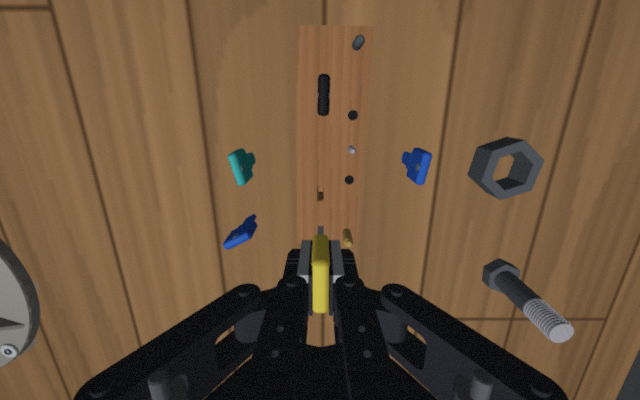

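The key is held upright: the head is at rows 235–312 near col 320, the blade end is at about (320,227), and the empty slot is at about (320,192).

```bash
cat > hand.py <<'E'
import sys,pickle;from h import *
s,c=pickle.load(open(sys.argv[1]+".pkl","rb"));I=c["color"];C=c["tool_from_camera"]
zo=float(sys.argv[2]) if len(sys.argv)>2 else .0085
k=max(blobs(I,(20,120,60),(36,255,255),(290,215,350,330),30),key=cv2.contourArea)
x,y,w,h=cv2.boundingRect(k);print("head box",x,y,w,h)
print("-x top edge",np.round(plane(c,(x+w/2,y+h),zo-.040,C)*1e3,1),"(expect x=-15+off)")
print("+x bottom edge",np.round(plane(c,(x+w/2,y),zo-.008,C)*1e3,1),"(expect x=15+off)")
# blade columns profile above head
g=cv2.cvtColor(I,cv2.COLOR_RGB2GRAY)
print("rows",[(r,int(g[r,310:331].min()),I[r,319:322].mean(0).astype(int).tolist()) for r in range(y-18,y+1)])
E
python3 hand.py w3; python3 - <<'E'
import pickle;from h import *
s,c=pickle.load(open("w3.pkl","rb"));T=tool_T(s);Tw=T@c["tool_from_camera"];I=c["color"]
print([(r,I[r,318:323].mean(0).astype(int).tolist()) for r in range(180,206)])
for v in (186,192,198): print(np.round((plane(c,(320,v),.044,Tw)-T[:3,3])*1e3,1))
E
```

```text
head box 311 235 19 79
-x top edge [-14.4   0.2 -31.5] (expect x=-15+off)
+x bottom edge [12.   0.2  0.5] (expect x=15+off)
rows [(217, 99, [141, 102, 70]), (218, 102, [141, 101, 68]), (219, 101, [141, 101, 68]), (220, 101, [142, 102, 69]), (221, 100, [142, 102, 70]), (222, 100, [143, 104, 72]), (223, 104, [142, 103, 70]), (224, 103, [142, 102, 69]), (225, 98, [128, 94, 69]), (226, 76, [91, 75, 68]), (227, 58, [65, 65, 67]), (228, 61, [63, 64, 66]), (229, 65, [64, 65, 68]), (230, 63, [64, 65, 68]), (231, 61, [62, 64, 66]), (232, 60, [62, 61, 65]), (233, 59, [61, 61, 60]), (234, 63, [74, 67, 44]), (235, 69, [84, 74, 24])]
[(180, [140, 100, 68]), (181, [139, 100, 68]), (182, [140, 100, 68]), (183, [140, 101, 67]), (184, [140, 100, 67]), (185, [135, 97, 65]), (186, [131, 94, 63]), (187, [139, 101, 68]), (188, [142, 102, 70]), (189, [140, 102, 69]), (190, [139, 100, 68]), (191, [117, 83, 55]), (192, [62, 43, 28]), (193, [60, 41, 26]), (194, [62, 43, 30]), (195, [62, 44, 30]), (196, [60, 42, 26]), (197, [60, 42, 29]), (198, [57, 39, 26]), (199, [71, 50, 33]), (200, [102, 70, 45]), (201, [126, 90, 62]), (202, [136, 99, 67]), (203, [138, 99, 67]), (204, [138, 99, 65]), (205, [139, 100, 68])]
[-1.000e-01  6.600e+00 -1.184e+02]
[-1.000e-01  5.000e-01 -1.184e+02]
[-1.000e-01 -5.700e+00 -1.184e+02]
```

Call:
drive_tool(plan="1 -10 1 -15 -0.05; 1 -50 5 -15 -0.15; 1 -441 43 -15 -1.8; 1 -441 43 -15 -1.8; 1 -441 43 -15 -1.8; 1 -441 43 -15 -1.8; 1 -441 43 -15 -1.8; 1 -441 43 -15 -1.8; 1 -441 43 -15 -1.8; 1 -441 43 -15 -1.8; 1 -441 43 -15 -1.8; 1 -441 43 -15 -1.8; 1 -441 43 -15 -1.8; 1 -441 43 -15 -1.8; 1 -441 43 -15 -1.8; 1 -441 43 -15 -1.8; 1 -441 43 -15 -1.8; 1 -441 43 -15 -1.8")

```text
t: 7.3
eef_pos: [0.5529, -0.2987, 0.1762]
tcp_rot: [-0.0, -0.115, 0.993, 0.0]
contact_force: [0.0, 0.8, -0.4]
finger_gap: 0.089
finger_force: 78.2
```

```bash
python3 look.py w4; python3 hand.py w4|head -3
```

```text
{'t': np.float64(7.3), 'qpos': array([ 0.922 ,  0.493 , -0.7053,  1.7328,  0.3615,  1.05  ,  1.8929]), 'eef_pos': array([ 0.5529, -0.2987,  0.1762]), 'tcp_rot': array([-1.000e-04, -1.146e-01,  9.934e-01,  0.000e+00]), 'contact_force': array([ 0.0353,  0.7645, -0.4376]), 'finger_gap': np.float64(0.0889)}
head box 311 234 19 79
-x top edge [-12.9  -0.6 -31.5] (expect x=-15+off)
+x bottom edge [13.4 -0.6  0.5] (expect x=15+off)
```

View pics/w4.png

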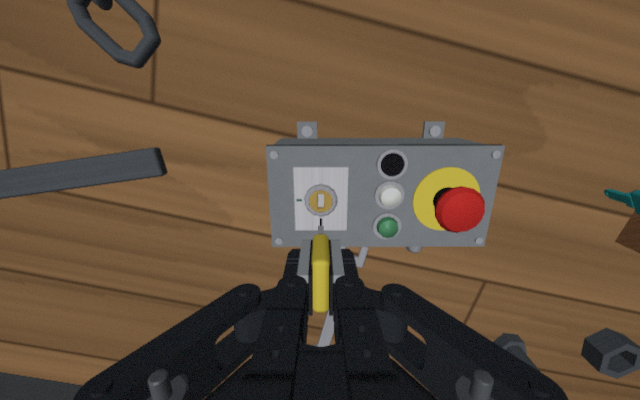

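The view shows the slot in the plug at about (321,200), in line with the key's blade at (321,227), and the e-stop well off at (459,208).

```bash
cat > slot.py <<'E'
import sys,pickle;from h import *
n,zo,zoff=sys.argv[1],.0085,0
s,c=pickle.load(open(n+".pkl","rb"));I=c["color"];C=c["tool_from_camera"]
print("cam t",np.round(C[:3,3],4))
z=s["eef_pos"][2]-.0855
u0,v0,u1,v1=map(int,sys.argv[2:6])
k=max(blobs(I,(12,80,60),(30,255,255),(u0,v0,u1,v1),20),key=cv2.contourArea)
(e,ax,an)=cv2.minAreaRect(k)
print("plug",np.round(e,1),np.round(ax,1),np.round(plane(c,e,z,C)*1e3,1))
# slot: non-brass pixels inside plug
m=np.zeros(I.shape[:2],np.uint8);cv2.drawContours(m,[cv2.convexHull(k)],-1,255,-1)
hs=cv2.cvtColor(I,cv2.COLOR_RGB2HSV);q=((m>0)&(hs[...,1]<80)).astype(np.uint8)
cs,_=cv2.findContours(q,cv2.RETR_EXTERNAL,cv2.CHAIN_APPROX_NONE)
if cs:
    k2=max(cs,key=cv2.contourArea);e,ax,an=cv2.minAreaRect(k2)
    print("slot",np.round(e,1),np.round(ax,1),round(an,1),np.round(plane(c,e,z,C)*1e3,1))
# head and blade
b=max(blobs(I,(20,120,60),(36,255,255),(290,215,350,340),100),key=cv2.contourArea)
for r in(b[:,0,1].max()-2,b[:,0,1].min()+4):
    p=b[b[:,0,1]==r][:,0,0];print("head row",r,"cols",p.min(),p.max())
x,y,w,h=cv2.boundingRect(b);g=cv2.cvtColor(I,cv2.COLOR_RGB2GRAY)
print("head top cx tool y",np.round(plane(c,(x+w/2,y+h),zo-.04,C)*1e3,1))
print([(r,I[r,316:327,0].tolist()) for r in range(y-12,y+1)])
for u in(320,321):
  for v in (y-9,y-8): print("tip",u,v,np.round(plane(c,(u,v),zo+.026,C)*1e3,1))
E
python3 slot.py w4 300 183 342 218
```

```text
cam t [ 0.0822 -0.0008 -0.1408]
plug [320.5 201. ] [20. 21.] [ 1.6 -0.4 90.7]
slot [320.  200.5] [13.  6.] 90.0 [ 2.1 -0.8 90.7]
head row 310 cols 314 326
head row 238 cols 313 327
head top cx tool y [-12.9  -0.6 -31.5]
[(222, [174, 177, 173, 153, 24, 78, 146, 171, 174, 173, 173]), (223, [176, 178, 174, 154, 18, 75, 147, 171, 173, 172, 172]), (224, [176, 178, 172, 154, 22, 79, 146, 172, 173, 174, 173]), (225, [174, 174, 156, 141, 66, 88, 138, 159, 173, 172, 172]), (226, [172, 167, 118, 112, 96, 99, 119, 134, 175, 173, 173]), (227, [174, 167, 107, 106, 109, 107, 105, 130, 173, 174, 171]), (228, [174, 164, 106, 106, 107, 107, 106, 131, 173, 173, 173]), (229, [169, 161, 106, 110, 107, 105, 109, 127, 169, 168, 169]), (230, [145, 139, 108, 107, 106, 107, 106, 118, 144, 143, 142]), (231, [112, 110, 109, 108, 108, 105, 109, 108, 111, 113, 112]), (232, [115, 109, 108, 109, 107, 106, 104, 109, 113, 113, 115]), (233, [113, 113, 105, 102, 102, 103, 103, 109, 105, 113, 112]), (234, [124, 123, 121, 118, 119, 117, 119, 120, 110, 114, 112])]
tip 320 225 [ 3.7 -0.8 34.5]
tip 320 226 [ 3.  -0.8 34.5]
tip 321 225 [ 3.7 -0.2 34.5]
tip 321 226 [ 3.  -0.1 34.5]
```

Call:
drive_tool(plan="1 1 0 10 0; 1 1 0 25 0; 1 1 0 37 0; 1 1 0 42 0; 1 1 0 42 0; 1 1 0 42 0")

```text
t: 7.95
eef_pos: [0.5521, -0.299, 0.1344]
tcp_rot: [0.0, -0.115, 0.993, 0.0]
contact_force: [-0.3, 0.8, -1.0]
finger_gap: 0.089
finger_force: 78.2
```

```bash
python3 look.py w5; python3 slot.py w5 298 190 345 240; python3 - <<'E'
import cv2
a=cv2.imread("pics/w5.png")[185:255,280:360];cv2.imwrite("pics/w5c.png",cv2.resize(a,(640,560),interpolation=cv2.INTER_CUBIC))
E
```

```text
{'t': np.float64(7.95), 'qpos': array([ 0.906 ,  0.5371, -0.6848,  1.7681,  0.4   ,  0.9799,  1.8649]), 'eef_pos': array([ 0.5521, -0.299 ,  0.1344]), 'tcp_rot': array([ 1.000e-04, -1.154e-01,  9.933e-01,  1.000e-04]), 'contact_force': array([-0.3027,  0.7715, -0.9797]), 'finger_gap': np.float64(0.0887)}
cam t [ 0.0822 -0.0008 -0.1408]
plug [320.5 220. ] [24. 25.] [ 1.3 -0.5 48.9]
slot [320.5 222. ] [20.  7.] 90.0 [-0.3 -0.5 48.9]
head row 310 cols 314 327
head row 238 cols 314 327
head top cx tool y [-12.9  -0.6 -31.5]
[(222, [136, 143, 169, 168, 167, 168, 166, 164, 152, 147, 150]), (223, [140, 142, 170, 167, 167, 167, 166, 164, 152, 147, 151]), (224, [143, 144, 171, 169, 167, 166, 167, 163, 151, 149, 153]), (225, [147, 141, 153, 150, 154, 152, 151, 152, 152, 151, 153]), (226, [145, 123, 118, 115, 113, 116, 113, 122, 145, 152, 154]), (227, [144, 114, 109, 106, 106, 105, 103, 108, 125, 151, 154]), (228, [146, 116, 107, 107, 102, 107, 107, 110, 132, 151, 150]), (229, [146, 128, 107, 107, 104, 108, 104, 116, 145, 152, 153]), (230, [152, 143, 107, 104, 108, 105, 108, 117, 143, 152, 154]), (231, [153, 147, 103, 105, 106, 104, 106, 117, 147, 156, 155]), (232, [151, 140, 105, 106, 105, 104, 106, 113, 141, 150, 151]), (233, [142, 130, 105, 103, 100, 105, 104, 107, 122, 143, 139]), (234, [138, 134, 118, 118, 118, 116, 117, 119, 118, 134, 133])]
tip 320 225 [ 3.7 -0.8 34.5]
tip 320 226 [ 3.  -0.8 34.5]
tip 321 225 [ 3.7 -0.2 34.5]
tip 321 226 [ 3.  -0.2 34.5]
```

View pics/w5c.png

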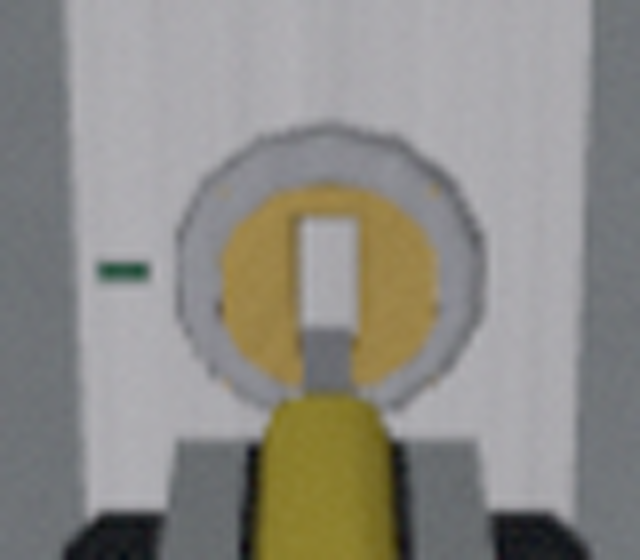

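The blade and slot share the same column (about 321), so y is aligned, and x is within about 0.5 mm. I enter the mouth gently.

Call:
drive_tool(plan="1 0.5 0 6 0; 1 0.5 0 12 0; 1 0.5 0 15 0; 1 0.5 0 17 0; 1 0.5 0 19 0; 1 0.5 0 20 0; 1 0.5 0 20 0")

```text
t: 8.7
eef_pos: [0.5515, -0.2992, 0.1143]
tcp_rot: [-0.0, -0.115, 0.993, 0.0]
contact_force: [0.2, -0.0, -0.5]
finger_gap: 0.091
finger_force: 78.2
```

Call:
drive_tool(plan="1 0 0 1 0.05; 1 0 0 2 -0.05; 1 0 0 3 0.06; 1 0 0 4 -0.06; 1 0 0 5 0.06; 1 0 0 6 -0.06; 1 0 0 7 0.06; 1 0 0 8 -0.06; 1 0 0 9 0.06; 1 0 0 10 -0.06; 1 0 0 10 0", squeeze=110)

```text
t: 9.8
eef_pos: [0.5508, -0.2997, 0.1042]
tcp_rot: [-0.001, -0.117, 0.993, -0.0]
contact_force: [-3.4, -2.2, 0.1]
finger_gap: 0.085
finger_force: 108.9
```

Call:
drive_tool(plan="1 0 0 1 0.06; 1 0 0 2 -0.06; 1 0 0 3 0.06; 1 0 0 4 -0.06; 1 0 0 5 0.06; 1 0 0 6 -0.06; 1 0 0 7 0.06; 1 0 0 8 -0.06; 1 0 0 9 0.06; 1 0 0 10 -0.06; 1 0 0 11 0.06; 1 0 0 12 -0.06; 1 0 0 12 0; 1 0 0 12 0")

```text
t: 11.2
eef_pos: [0.5509, -0.2999, 0.0937]
tcp_rot: [-0.001, -0.114, 0.993, -0.001]
contact_force: [-10.6, 0.4, 22.1]
finger_gap: 0.086
finger_force: 112.4
```

```bash
python3 look.py w6; python3 slot.py w6 298 190 345 250 2>&1 | tail -8; python3 - <<'E'
import cv2
a=cv2.imread("pics/w6.png")[195:325,260:380];cv2.imwrite("pics/w6c.png",cv2.resize(a,(540,585),interpolation=cv2.INTER_CUBIC))
E
```

```text
{'t': np.float64(11.2), 'qpos': array([ 0.886 ,  0.5827, -0.6585,  1.7967,  0.4413,  0.9141,  1.8309]), 'eef_pos': array([ 0.5509, -0.2999,  0.0937]), 'tcp_rot': array([-6.000e-04, -1.140e-01,  9.935e-01, -7.000e-04]), 'contact_force': array([-10.5952,   0.3736,  22.1318]), 'finger_gap': np.float64(0.0858)}
head row 310 cols 313 327
head row 238 cols 311 332
head top cx tool y [-12.9   0.1 -31.5]
[(222, [176, 174, 172, 168, 169, 169, 166, 167, 166, 169, 167]), (223, [176, 174, 171, 171, 168, 163, 162, 162, 167, 169, 170]), (224, [168, 160, 156, 148, 143, 136, 136, 137, 148, 150, 154]), (225, [137, 123, 120, 102, 106, 112, 114, 109, 108, 111, 118]), (226, [112, 112, 115, 117, 123, 126, 125, 121, 116, 114, 112]), (227, [123, 122, 127, 131, 134, 134, 134, 132, 128, 126, 120]), (228, [131, 134, 136, 135, 139, 139, 137, 133, 134, 132, 131]), (229, [136, 138, 140, 141, 138, 138, 140, 139, 137, 136, 137]), (230, [134, 135, 139, 140, 141, 139, 138, 139, 137, 137, 138]), (231, [137, 139, 139, 140, 138, 137, 137, 137, 136, 137, 137]), (232, [138, 136, 138, 137, 138, 139, 134, 134, 137, 135, 137]), (233, [131, 123, 133, 135, 132, 131, 130, 131, 129, 125, 133]), (234, [134, 120, 134, 134, 131, 129, 131, 131, 125, 116, 125])]
tip 320 225 [ 3.7 -0.8 34.5]
tip 320 226 [ 3.  -0.8 34.5]
tip 321 225 [ 3.7 -0.1 34.5]
tip 321 226 [ 3.  -0.1 34.5]
```

View pics/w6c.png

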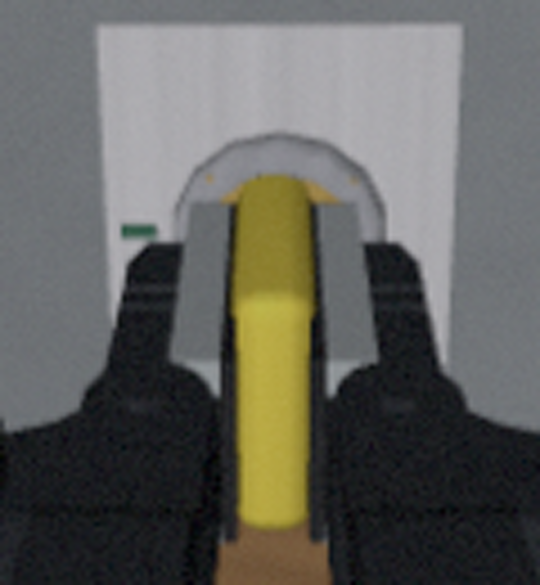

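Call:
drive_tool(plan="1 0 0 1 0.06; 1 0 0 1.5 -0.06; 1 0 0 2 0.06; 1 0 0 2 -0.06; 1 0 0 2 0.06; 1 0 0 2 -0.06; 1 0 0 1.5 0; 1 0 0 1 0; 1 0 0 1 0")

```text
t: 12.15
eef_pos: [0.551, -0.2999, 0.0933]
tcp_rot: [-0.001, -0.115, 0.993, -0.001]
contact_force: [-14.3, 1.3, 29.8]
finger_gap: 0.084
finger_force: 113.6
```

```bash
python3 look.py w7; python3 slot.py w7 298 190 345 250 2>&1 | grep head
```

```text
{'t': np.float64(12.15), 'qpos': array([ 0.8857,  0.5833, -0.6583,  1.797 ,  0.4426,  0.9133,  1.8317]), 'eef_pos': array([ 0.551 , -0.2999,  0.0933]), 'tcp_rot': array([-5.000e-04, -1.149e-01,  9.934e-01, -9.000e-04]), 'contact_force': array([-14.3029,   1.2998,  29.7989]), 'finger_gap': np.float64(0.0843)}
head row 310 cols 313 327
head row 238 cols 312 332
head top cx tool y [-12.9   0.1 -31.5]
```

Call:
drive_tool(plan="1 0 0 0 0.1; 1 0 0 0 0.2; 1 0 0 0 0.3; 1 0 0 0 0.4; 1 0 0 0 0.5; 1 0 0 0 0.6; 1 0 0 0 0.7; 1 0 0 0 0.8; 1 0 0 0 0.9; 1 0 0 0 1.0; 1 0 0 0 1.1; 1 0 0 0 1.2; 1 0 0 0 1.3; 1 0 0 0 1.4; 1 0 0 0 1.5; 1 0 0 0 1.6; 1 0 0 0 1.6")

```text
t: 13.9
eef_pos: [0.5521, -0.2972, 0.0934]
tcp_rot: [-0.0, 0.633, 0.774, 0.001]
contact_force: [-7.5, 13.1, 30.6]
finger_gap: 0.083
finger_force: 113.9
```

```bash
python3 look.py w8; python3 -c "
from workcell import sensors;import numpy as np
print(np.round(sensors.read_state()['torque'],3))"; python3 slot.py w8 298 190 345 250 2>&1 | grep head
```

```text
{'t': np.float64(13.9), 'qpos': array([ 0.6127,  0.5132, -0.2894,  1.8146,  0.1876,  0.8405,  0.4324]), 'eef_pos': array([ 0.5521, -0.2972,  0.0934]), 'tcp_rot': array([-1.000e-04,  6.332e-01,  7.740e-01,  6.000e-04]), 'contact_force': array([-7.5232, 13.1191, 30.58  ]), 'finger_gap': np.float64(0.0833)}
[3.306 2.132 0.097]
head row 310 cols 313 327
head row 238 cols 309 331
head top cx tool y [-13.8  -0.2 -31.5]
```

Call:
drive_tool(plan="1 0 0 0 0.04; 1 0 0 0 0.08; 1 0 0 0 0.12; 1 0 0 0 0.12; 1 0 0 0 0.12; 1 0 0 0 0.12")

```text
t: 14.55
eef_pos: [0.5524, -0.2971, 0.0934]
tcp_rot: [-0.0, 0.677, 0.736, 0.001]
contact_force: [-9.1, 13.1, 31.2]
finger_gap: 0.087
finger_force: 113.8
```

```bash
python3 look.py w9; python3 -c "
from workcell import sensors;import numpy as np
print(np.round(sensors.read_state()['torque'],3))
import cv2
a=cv2.imread('pics/w9.png')[180:325,250:390];cv2.imwrite('pics/w9c.png',cv2.resize(a,(560,580),interpolation=cv2.INTER_CUBIC))"; python3 slot.py w9 298 190 345 250 2>&1 | grep head
```

```text
{'t': np.float64(14.55), 'qpos': array([ 0.5923,  0.5104, -0.2627,  1.8156,  0.1695,  0.8369,  0.3314]), 'eef_pos': array([ 0.5524, -0.2971,  0.0934]), 'tcp_rot': array([-0.    ,  0.677 ,  0.736 ,  0.0009]), 'contact_force': array([-9.0803, 13.1307, 31.2282]), 'finger_gap': np.float64(0.0867)}
[3.349 2.267 0.063]
head row 310 cols 313 327
head row 238 cols 310 330
head top cx tool y [-13.8  -0.1 -31.5]
```

View pics/w9c.png

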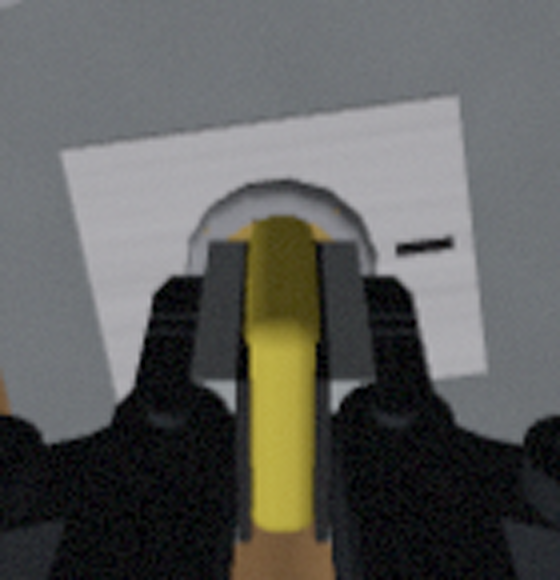

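Call:
drive_tool(plan="1 0 0 0 0.03; 1 0 0 0 0.06; 1 0 0 0 0.06; 1 0 0 0 0.06; 1 0 0 0 0.06; 1 0 0 0 0.06; 1 0 0 0 0.06")

```text
t: 15.3
eef_pos: [0.5524, -0.2972, 0.0934]
tcp_rot: [-0.0, 0.699, 0.715, 0.001]
contact_force: [-9.3, 13.4, 30.5]
finger_gap: 0.086
finger_force: 113.9
```

```bash
python3 look.py w10; python3 -c "
from workcell import sensors;import numpy as np
print(np.round(sensors.read_state()['torque'],3))"; python3 slot.py w10 298 190 345 250 2>&1 | grep head
```

```text
{'t': np.float64(15.3), 'qpos': array([ 0.5817,  0.5091, -0.2486,  1.8163,  0.1602,  0.8352,  0.2793]), 'eef_pos': array([ 0.5524, -0.2972,  0.0934]), 'tcp_rot': array([-0.    ,  0.6987,  0.7154,  0.0009]), 'contact_force': array([-9.254 , 13.3954, 30.4711]), 'finger_gap': np.float64(0.0858)}
[3.348 2.228 0.29 ]
head row 310 cols 313 327
head row 238 cols 310 330
head top cx tool y [-13.8   0.2 -31.5]
```

The moment about the vertical rose from 0.06 to 0.29 N m on the last bit of turn, so the plug is on its hard stop. The key is still seated, with z unchanged at 0.0934 and about 30 N pressing it down.

```bash
python3 -c "
from workcell import r;print(r.close_job())"
```

```text
the job is handed in; nothing more can be done
None
```

I handed the job in at about 15 s with the yellow key fully home, turned clockwise to the stop and still gripped; I never touched the e-stop or the bystanders, and no verdict came back.

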